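# Bolt the dust box hatch

### The job

The clean-out hatch of the plywood dust box is shut but not bolted. Without gripping it, push the barrel bolt's upright handle along its slot until the bolt is fully home in the keeper, then push the handle over sideways into the notch at the end of the slot until it lies right down, and move clear. Leave the things standing about where they are.

Things in the scene. Friction and masses are not known exactly. Their poses are not given: they have to be found in the camera images.
- box: low plywood dust box, 260 mm in x, 360 mm in y, 100 mm high, fixed to the bench; a 45 mm long hose spigot stands out of its +x side, below the top. Origin: centre of its underside on the bench, z up; the flush top (frame and hatch) is at z = 100 mm. On top lies a steel barrel bolt, its axis parallel to the box's y, at x = -20, z = 115 mm, its rod moving to -y to lock
- corner (a point): the inner corner of the L-shaped slot: on the barrel axis (box frame x = -20, z = 115 mm), at y = -54.5 mm, the middle of the 12 mm wide notch. Axes as the box's. The barrel is a fixed tube 24 mm in diameter, top 27 mm above the box's top; its slot runs along the tube's top from y = +5 to -60 mm; here the notch leads out of it down the tube's -x side
- barrel (a point): middle of the barrel's length, on its axis (box frame x = -20, y = -27, z = 115 mm). The tube spans y = +32 to -86 mm on a 50 mm wide, 3 mm thick plate; the 14 mm rod sticks out up to 23 mm at the +y end
- keeper (a point): middle of the keeper, a 20 mm long fixed tube of the barrel's height and diameter, on the same axis (box frame x = -20, y = -122, z = 115 mm); the rod enters it when pushed home
- ball (a point): centre of the black ball, 18 mm in diameter, on the bolt's handle: 42 mm from the barrel axis on an 8 mm steel stem that passes through the slot. At the start upright, its centre 57 mm above the box's top, at box y = 0 to -20 mm; locked it lies at box x about -61, y about -54 mm, 22 mm above the top.
- bolt (a joint): travel of the bolt towards the keeper (the box's -y), m: 0 drawn back, 0.0565 against the end of the slot; the handle can be turned only above about 0.053. Sliding friction about 2 N; it stays where it is left. With the handle down in the notch it cannot slide back
- turn (a joint): angle of the handle about the barrel axis, rad: 0 upright, growing as it goes over towards the box's -x, 1.40 at the bottom of the notch (10 degrees above level). In the straight slot it has about 0.1 rad of play either way. Stiff enough to stay where it is left (about 1 N at the ball turns it)
- sanding_block: wood and cork sanding block lying on the hatch beyond the bolt, 45 x 85 x 28 mm, origin at the centre of its underside
- glass_mug: glass mug, 72 mm in diameter, 85 mm high, loose on the bench at the box's +y end, origin at the centre of its underside
- glue: white glue bottle, 56 mm in diameter, 150 mm high, loose on the bench at the box's -y end, origin at the centre of its underside
- block_plane: small iron block plane, 150 x 42 mm and about 50 mm high, loose on the bench at the box's -y end, origin at the centre of its underside

How it is judged:
By the outcome, as a careful person would: the job done as asked, in the order asked, and still so for the second after the job is handed in, with the robot touching nothing.
It also fails if it takes over 45 s, if anything falls off the work surface, if the arm or the gripper's body presses on something with over 40 N, if the wrist force passes 120 N, or if a joint passes its speed limit or range.

### The arm

A 6-joint arm with a two-finger parallel gripper is mounted at the origin on the work surface. World frame = base frame: x ahead of the robot, y to its left, z up, the work surface at z = 0. Lengths are in m, angles in rad, forces in N, time in s.
With the tool pointing down it reaches from about 0.35 to 0.8 m from the base axis. Payload 7.3 kg.
Tool frame: the origin (TCP) lies at the very end of the fingers, on their centre line; the grasp point (between the pads) lies 19 mm behind it (r.hold_point_z is the distance from the TCP to the grasp point, in m); z points along the fingers, x is the direction in which the jaws open and shut, and the axes are right-handed (so a half turn about z gives the same grasp; the last joint's range is limited). The gripper opens to 85 mm and grips with 20 to 120 N. Pads are 22 mm wide; open, the fingers measure 114 mm over their backs; the gripper's body (76 mm by 85 mm) begins 54 mm behind the grasp point. The pads swing forward as they close: fully open they stand 13 mm farther back than shut.
Start: joints at [-0.146, 0.342, 1.524, -0, 1.275, -0.146], TCP at [0.525, 0, 0.231] pointing down, gripper open.
Joint ranges: [-2.53, 2.53], [-0.77, 2.02], [0.04, 2.7], [-1, 4.14], [0.28, 2.66], [-3.11, 3.11]. Speed limits (rad/s): [2.57, 2.57, 3.14, 3.14, 3.14, 3.14].

### API

Orientations are given as a unit quaternion [w, x, y, z].
In Python, from station import r gives the robot as it stands. Calls block until the motion is done:
- r.goto(position, orientation): joint-space move of the TCP to a pose.
- r.movel(position, rot=None, velocity=0.15, threshold=None): straight line of the TCP; rot=None keeps the orientation; velocity is the mean speed in m/s. With threshold (N) it stops when the force on the tool has changed by that much, and returns True; else False.
- r.goto_joints(angles): joint-space move.
- r.set_gripper(opening): opening from 0.0 (shut) to 1.0 (fully open); the grip force is fixed at half the most; returns when the fingers have stopped.
- r.hold(seconds).
- r.ik(position, orientation): joint angles nearest the present ones, or None.
- r.get_image(name): name is "scene" or "side" or "wrist"; returns a dict with "img" (480x640x3 uint8, red, green, blue), "fx", "fy", "cx", "cy" (pixels), "distortion" ([k1, k2, p1, p2, k3] as OpenCV has them; the pictures are not rectified), "world_to_cam" (4x4, takes a point from world to camera coordinates). Camera axes: x right, y up, looking along -z (the intrinsics and any distortion apply to the point x, -y, -z); pixel columns grow to the right and rows downward; lengths in m; the calibration is good to about 2 mm. A picture is of the moment at which its call begins. There is no depth.
A pose or a line that the arm cannot do raises r.IKError and nothing moves.
- r.finish_job(): hands the job in, once; it reports no verdict.
Trained networks look in the newest picture that a camera, given by its name, has taken for a name from the list of things; names that differ only in an ending like _2 or _b are one class to them, and where a whole thing is asked for, a point or a joint stands for the part that bears it (a point fixed in the world has none). Each returns a list of dicts, best first, with "conf" (0 to 1); they miss things now and then, are a little off and sometimes report something else, mostly with a low value. They report only what shows in the picture. A call takes as long as a camera call.
- r.search_frame(camera, target): "pixel" ([column, row] in pixels, amid what is visible of it).
Readings, each from a call of its own:
- r.get_t(): time.
- r.get_q(): joint angles.
- r.get_joint_vel(): joint speeds.
- r.get_joint_efforts(): joint torques, N m.
- r.get_tool_pos(): TCP position.
- r.get_orientation(): TCP orientation.
- r.get_force(): force on the tool from outside, world axes, zero at the start.
- r.get_ft_torque(): the same for the moment, N m.
- r.get_width(): opening from 0.0 (shut) to 1.0 (fully open).
Only numpy, scipy, OpenCV 4.12 (cv2) and the standard library are available. Lean on these libraries where they do the work, as an engineer would, in place of code of your own. Each camera call takes 0.05 s, during which the arm holds its last target. There are 200 camera calls.

## Working session

There is one attempt and no reset: what is moved stays moved. The work goes in short steps, each a Python script; the robot and the scene stay as the last script left them, time stands still between calls to the robot, and variables do not carry over. Pictures are saved under pics/ and viewed, about 8 in all and at most 12, crops included, and the job is handed in when it is done.

```bash
mkdir -p pics; cat > h.py <<'E'
import numpy as np, cv2
from station import r
def ray(c,px):
    K=np.array([[c["fx"],0,c["cx"]],[0,c["fy"],c["cy"]],[0,0,1]])
    u=cv2.undistortPoints(np.array([[px]],float),K,np.array(c["distortion"],float))[0,0]
    T=np.array(c["world_to_cam"]);R=T[:3,:3]
    d=R.T@np.array([u[0],-u[1],-1]);o=-R.T@T[:3,3]
    return o,d/np.linalg.norm(d)
def atz(c,px,z):
    o,d=ray(c,px);return o+d*(z-o[2])/d[2]
def tri(rays):
    A=sum(np.eye(3)-np.outer(d,d) for o,d in rays);b=sum((np.eye(3)-np.outer(d,d))@o for o,d in rays)
    p=np.linalg.solve(A,b);return p,[np.linalg.norm((np.eye(3)-np.outer(d,d))@(p-o)) for o,d in rays]
def proj(c,P):
    T=np.array(c["world_to_cam"]);p=T[:3,:3]@P+T[:3,3]
    K=np.array([[c["fx"],0,c["cx"]],[0,c["fy"],c["cy"]],[0,0,1]])
    return cv2.projectPoints(np.array([[p[0],-p[1],-p[2]]]),np.zeros(3),np.zeros(3),K,np.array(c["distortion"],float))[0].ravel()
def save(c,n):cv2.imwrite("pics/"+n+".png",cv2.cvtColor(c["img"],cv2.COLOR_RGB2BGR))
E
python3 - <<'E'
from h import *
for cam in ["scene","side","wrist"]:
    c=r.get_image(cam);save(c,cam+"0")
    print(cam,ray(c,[320,240]))
    for t in ["ball","box","corner","barrel","keeper","sanding_block","glass_mug","glue","block_plane"]:
        print(t,[(np.round(x["pixel"]),round(x["conf"],2)) for x in r.search_frame(cam,t)[:2]])
print(r.get_t())
E
```

```text
scene (array([ 0.95967778, -0.29188868,  0.8874346 ]), array([-0.42773286,  0.35767099, -0.83013015]))
ball [(array([254., 265.]), 0.57), (array([147., 347.]), 0.5)]
box [(array([255., 298.]), 0.67)]
corner [(array([253., 295.]), 0.66)]
barrel [(array([251., 296.]), 0.87)]
keeper [(array([254., 296.]), 0.65)]
sanding_block [(array([275., 308.]), 0.86)]
glass_mug [(array([372., 251.]), 0.89), (array([252., 296.]), 0.7)]
glue [(array([146., 348.]), 0.95)]
block_plane [(array([136., 302.]), 0.93)]
side (array([0.4965243 , 0.59542211, 0.7947186 ]), array([ 0.05574567, -0.62524851, -0.77843222]))
ball [(array([332., 178.]), 0.75)]
box [(array([319., 214.]), 0.9)]
corner [(array([322., 217.]), 0.94)]
barrel [(array([317., 219.]), 0.8)]
keeper [(array([319., 215.]), 0.59)]
sanding_block [(array([287., 181.]), 0.6)]
glass_mug [(array([279., 298.]), 0.63)]
glue [(array([330., 178.]), 0.53)]
block_plane [(array([405., 151.]), 0.83)]
wrist (array([0.52465788, 0.08506337, 0.37426926]), array([ 0.00151274, -0.3098747 , -0.9507762 ]))
ball [(array([340., 405.]), 0.97)]
box [(array([364., 279.]), 0.63)]
corner [(array([365., 278.]), 0.65)]
barrel [(array([364., 280.]), 0.81)]
keeper [(array([365., 280.]), 0.61)]
sanding_block [(array([434., 395.]), 0.62)]
glass_mug [(array([452.,  36.]), 0.64)]
glue []
block_plane []
1.5
```

View pics/scene0.png

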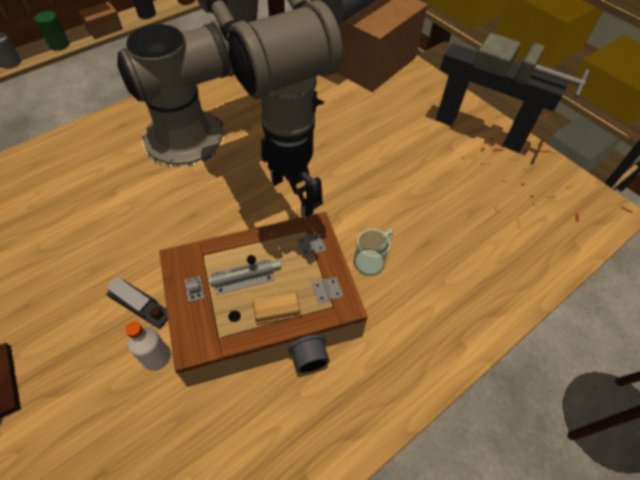

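View pics/side0.png

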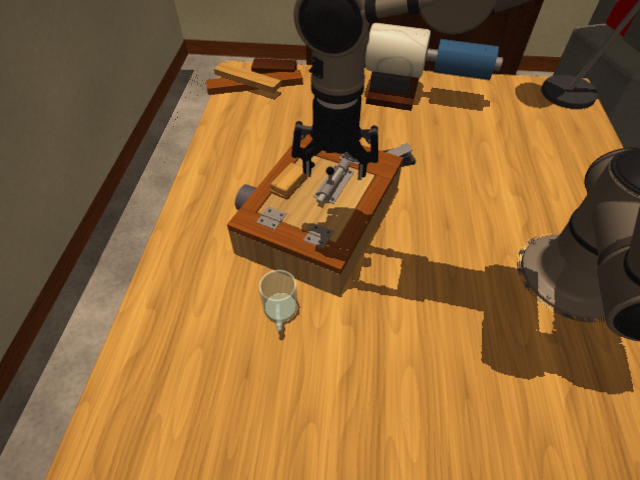

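View pics/wrist0.png

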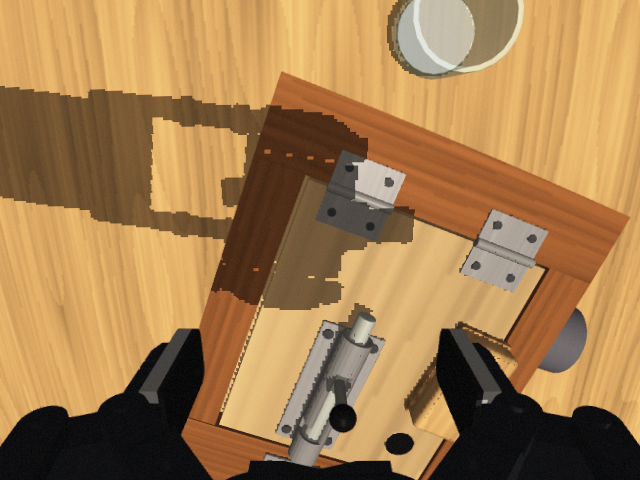

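The pictures show the box turned about -25°. The mug is clear at the +y end, and the glue and plane are at the -y end. In the wrist view the +y top corners are at about (282,72) and (629,216) and the ball is at (343,418). In the scene view the top corners are at about (160,250), (327,215), (365,318) and (182,370), with the ball at (252,260). In the side view the ball is at about (331,171).

```bash
python3 - <<'E'
from h import *
w=r.get_image("wrist");s=r.get_image("scene");d=r.get_image("side")
A,B=atz(w,[282,72],.1),atz(w,[629,216],.1)
print("wrist +y corners",A,B,np.linalg.norm(B-A),np.degrees(np.arctan2(*(B-A)[1::-1])))
S=[atz(s,p,.1) for p in ([160,250],[327,215],[365,318],[182,370])]
print("scene",np.round(S,3),[round(np.linalg.norm(S[i]-S[(i+1)%4]),3) for i in range(4)])
D=[atz(d,p,.1) for p in ([340,271],[231,227],[400,160])]
print("side",np.round(D,3))
e=(B-A)/np.linalg.norm(B-A)
yaw=np.arctan2(e[1],e[0]);R=np.array([[np.cos(yaw),-np.sin(yaw)],[np.sin(yaw),np.cos(yaw)]])
o=((A+B)/2)[:2]-R@[0,.18]
So=np.mean(S,0)[:2];print("origin wrist",o,"scene",So,"yaw",yaw)
P,res=tri([ray(w,[343,418]),ray(s,[252,260]),ray(d,[331,171])]);print("ball",P,res, "in box",R.T@(P[:2]-o))
# refine using plate points: rod end wrist (365,318)
print("wrist ball at .157",atz(w,[343,418],.157), R.T@(atz(w,[343,418],.157)[:2]-o))
print("rod end", R.T@(atz(w,[366,322],.115)[:2]-o))
E
```

```text
wrist +y corners [0.50171099 0.10436895 0.1       ] [0.74383303 0.01367932 0.1       ] 0.25854921149645915 -20.534022709395497
scene [[ 0.376 -0.23   0.1  ]
 [ 0.511  0.1    0.1  ]
 [ 0.744  0.007  0.1  ]
 [ 0.625 -0.313  0.1  ]] [np.float64(0.357), np.float64(0.251), np.float64(0.341), np.float64(0.262)]
side [[ 0.501  0.11   0.1  ]
 [ 0.732  0.02   0.1  ]
 [ 0.381 -0.221  0.1  ]]
origin wrist [ 0.55963458 -0.10953939] scene [ 0.56401152 -0.10924767] yaw -0.3583863049582382
ball [ 0.53899972 -0.10747282  0.15526838] [np.float64(0.0015734142192382072), np.float64(0.0020491689821250493), np.float64(0.002740371834125209)] in box [-0.02004868 -0.00530268]
wrist ball at .157 [ 0.53999062 -0.10749539  0.157     ] [-0.01911282 -0.00497625]
rod end [-0.01941821  0.04555107]
```

Three views agree: the origin is about (0.560, -0.110), the yaw is -0.358 and the ball is at box (-0.0195, -0.005), so the numbers fit the sizes given. I'll shut the gripper and push along the slot.

```bash
cat >> h.py <<'E'
from scipy.spatial.transform import Rotation as Ro
yaw=-0.3584;O=np.array([0.560,-0.1095])
def W(x,y,z):
    c,s=np.cos(yaw),np.sin(yaw);return [O[0]+c*x-s*y,O[1]+s*x+c*y,z]
def boxf(p):
    c,s=np.cos(yaw),np.sin(yaw);a,b=p[0]-O[0],p[1]-O[1];return np.round([c*a+s*b,-s*a+c*b,p[2]],4)
q0=Ro.from_quat(np.roll(r.get_orientation(),-1)).as_matrix()
xb=np.array([np.cos(yaw),np.sin(yaw),0])
if q0[:,0]@xb<0: xb=-xb
Z=np.array([0,0,-1.]);Q=np.roll(Ro.from_matrix(np.c_[xb,np.cross(Z,xb),Z]).as_quat(),1)
def rep(t):print(t,"t",round(r.get_t(),2),"tcp",boxf(r.get_tool_pos()),"F",np.round(r.get_force(),1))
E
python3 - <<'E'
from h import *
r.set_gripper(0.0)
r.goto(W(-.02,.037,.20),Q);rep("above")
print(r.movel(W(-.02,.037,.136),velocity=.1,threshold=10));rep("down")
print(r.movel(W(-.02,-.046,.136),velocity=.04,threshold=12));rep("push")
for n in ["side","scene","wrist"]: 
    c=r.get_image(n);save(c,n+"1");u,v=np.round(proj(c,np.array(W(-.02,-.055,.157)))).astype(int);print(n,u,v)
    if n=="side":
        k=c["img"][max(v-60,0):v+60,max(u-80,0):u+80,::-1];cv2.imwrite("pics/side1c.png",cv2.resize(k,None,fx=4,fy=4,interpolation=cv2.INTER_CUBIC))
E
```

```text
above t 2.83 tcp [-0.02    0.0363  0.1992] F [-0.6  0.2 -0.1]
False
down t 3.62 tcp [-0.0197  0.0373  0.1367] F [0.5 0.4 0.2]
True
push t 5.32 tcp [-0.0201 -0.0379  0.1359] F [1.5 3.6 1.7]
side 339 156
scene 225 266
wrist 322 405
```

View pics/side1c.png

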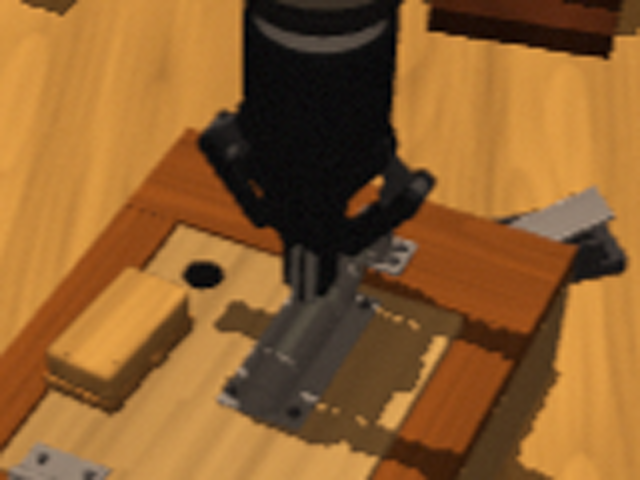

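The push stopped at y=-0.038, against a predicted -0.0365 at the slot's end. I'll press once more to confirm, then go round to the +x side and look.

```bash
python3 - <<'E'
from h import *
print(r.movel(W(-.02,-.046,.136),velocity=.03,threshold=15));rep("press")
r.movel(W(-.02,-.02,.137),velocity=.1)
r.movel(W(-.02,-.02,.19),velocity=.15)
r.movel(W(.028,-.0555,.19),velocity=.15);rep("side above")
R=[]
for n in ["side","scene","wrist"]:
    c=r.get_image(n);save(c,n+"2");f=r.search_frame(n,"ball");print(n,[(np.round(x["pixel"]),round(x["conf"],2)) for x in f[:2]],proj(c,np.array(W(-.02,-.0565,.157))).round())
u,v=proj(c,np.array(W(-.02,-.0565,.157))).astype(int)
a=cv2.imread("pics/scene2.png")[200:360,120:330];a=cv2.resize(a,None,fx=2.5,fy=2.5)
b=cv2.resize(cv2.imread("pics/wrist2.png"),(400,400*480//640)); b=cv2.copyMakeBorder(b,0,100,0,0,cv2.BORDER_CONSTANT)
cv2.imwrite("pics/c2.png",np.hstack([a[:400,:400],b[:400]]))
E
```

```text
True
press t 5.68 tcp [-0.0202 -0.0378  0.1357] F [2.  3.2 2.2]
side above t 7.07 tcp [ 0.0271 -0.0554  0.1888] F [ 0.2  0.7 -0.6]
side [(array([341., 158.]), 0.58)] [339. 156.]
scene [(array([211., 279.]), 0.79)] [224. 266.]
wrist [(array([230., 286.]), 0.86)] [220. 300.]
```

View pics/c2.png

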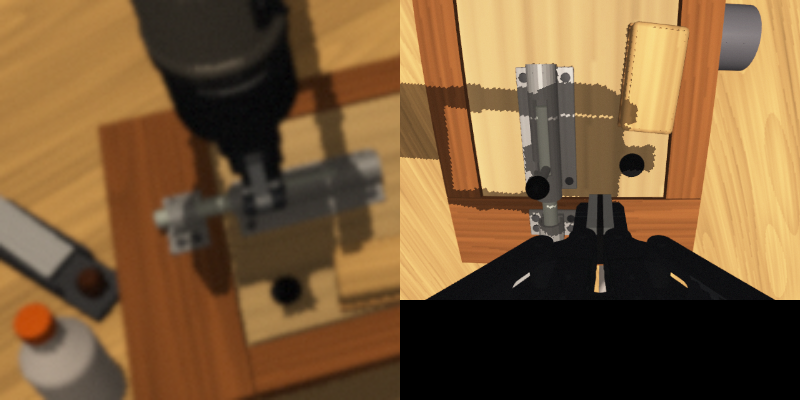

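The rod now passes right through the keeper. The ball is at wrist pixel (219,300), and the fully-home prediction was (220,300). Now the sideways push, then pressing down.

```bash
python3 - <<'E'
from h import *
print(r.movel(W(.028,-.0555,.136),velocity=.1,threshold=10));rep("down")
print(r.movel(W(-.037,-.0555,.136),velocity=.05,threshold=15));rep("over")
r.movel(W(-.030,-.0555,.165),velocity=.12)
r.movel(W(-.061,-.0555,.165),velocity=.12)
print(r.movel(W(-.061,-.0555,.126),velocity=.03,threshold=15));rep("press")
r.movel(W(-.061,-.0555,.20),velocity=.15)
r.movel(W(.03,.04,.24),velocity=.2);rep("clear")
for n in ["side","scene","wrist"]:
    c=r.get_image(n);save(c,n+"3");f=r.search_frame(n,"ball");print(n,[(np.round(x["pixel"]),round(x["conf"],2)) for x in f[:2]],[proj(c,np.array(W(-.02-.042*np.sin(t),-.0555,.115+.042*np.cos(t)))).round() for t in (1.0,1.2,1.4)])
a=cv2.resize(cv2.imread("pics/side3.png")[100:220,270:400],None,fx=3,fy=3,interpolation=cv2.INTER_CUBIC)[:360]
b=cv2.resize(cv2.imread("pics/wrist3.png")[:,80:],None,fx=.75,fy=.75)
cv2.imwrite("pics/c3.png",np.hstack([a,b]));print(a.shape,b.shape)
E
```

```text
False
down t 8.06 tcp [ 0.0284 -0.0555  0.1365] F [ 0.4 -0.2 -0.1]
False
over t 9.51 tcp [-0.0369 -0.0555  0.136 ] F [ 0.3 -0.9  1.2]
True
press t 11.38 tcp [-0.0611 -0.0555  0.1307] F [-2.4  0.9  8.6]
clear t 12.84 tcp [0.0292 0.0396 0.2389] F [-0.2 -1.2  0.5]
side [] [array([354., 168.]), array([355., 171.]), array([356., 174.])]
scene [(array([227., 270.]), 0.68)] [array([223., 256.]), array([223., 256.]), array([223., 257.])]
wrist [(array([245., 359.]), 0.73)] [array([201., 376.]), array([199., 370.]), array([199., 363.])]
(360, 390, 3) (360, 420, 3)
```

View pics/c3.png

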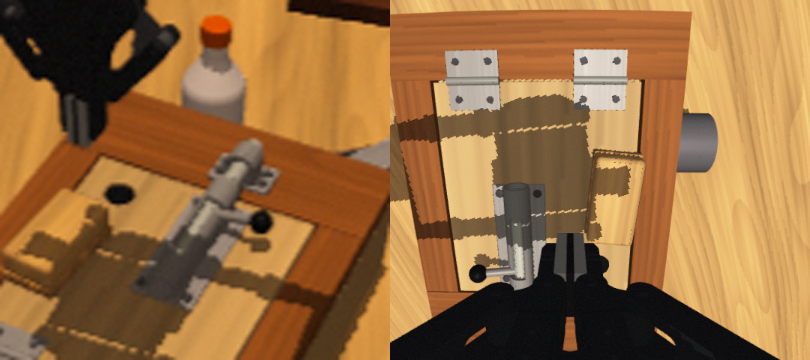

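The handle is down. The ball is at side (357,174) and wrist (197,364), against predictions for 1.40 rad of (356,174) and (199,363). The press stopped at z=0.1307, and 0.131 was expected. I'm handing it in.

```bash
python3 - <<'E'
from h import *
rep("final");r.finish_job()
E
```

```text
final t 13.14 tcp [0.0297 0.0395 0.2401] F [-0.5  0.2 -0.6]
the job is handed in; nothing more can be done
```

The hatch is bolted, and I handed the job in at 13.1 s of the 45 s allowed. With the gripper shut, I pushed the handle along the slot to its end stop. I then pushed it sideways into the notch from the +x side, pressed it down from above and moved the arm clear.

**Bolt home:** two pushes stopped at the same place, and the picture showed the rod right through the keeper.

**Handle down:** the downward press met firm resistance with the fingertip at 130.7 mm, against about 131 mm expected for the handle lying at the bottom of the notch. I located the ball by eye in the side and wrist pictures, and it was within 2 pixels of where the fully turned handle should put it.

**Network readings that disagreed:** after the handle was down, the network found no ball in the side view. In the scene and wrist views it gave points 14 and about 46 pixels from where the ball should be. I went by the pictures instead.

**Other things:** I saw no contact with the loose items, and the sanding block and glue bottle look where they were. I did not measure any of the loose items again.

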